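# Lock the brace pin with its hair pin

## Task

Lock the pin of the jig's brace with the spring hair pin that hangs in the two-slot rack: feel for the cross hole in the free end of the pin, put the hair pin's straight leg down through it and push gently until the bow has snapped round the pin and the hair pin is fully home, then let go. Do not force it: if it meets something solid, the leg is not at the hole. Leave everything else where it is.

Things in the scene. Friction and masses are not known exactly. Their poses are not given: they have to be found in the camera images.
- clip: Hair pin of steel wire with a black moulded grip, hanging upright in one slot of the rack. Origin on the straight leg's axis at the grip's underside; z up, away from the leg's point; x from the leg towards the springy bow wire beside it; all wire lies in the x-z plane. Either side of the pin will do for the bow. Mass 0.07 to 0.12 kg.
- grip (a point): Middle of the hair pin's grip block: 40 mm along x, 18 mm thick along y, 36 mm high, 8 mm to +x and 18 mm above clip. Pinch it across its thickness, well above the rack's plate. Axes as clip.
- leg_tip (a point): Round point of the hair pin's straight leg, 72 mm below clip. The leg is 6 mm round wire; its top 15 mm below the grip is wound with a coil 12 mm thick, too thick for the hole, which stops on top of the pin. Axes as clip.
- seat (a point): Point on the leg's axis 28 mm below clip, where the pin's centre line lies when the hair pin is home (the coil then stands 0 to 2 mm above the crown). Lowered 3 to 4 mm less than this, the narrow part of the bow still bears on the pin. Axes as clip.
- bow (a joint): Spreading of the bow, rad: 0 relaxed, grows away from the leg, spring 6 N m/rad hinged at the grip. 5 mm wire; centre line 15.5 mm from the leg's axis down to 30 mm below clip, 10 mm at 41 mm below (narrow part), flared to 20 mm at its end 54 mm below. It spreads 0.06 to 0.1 to pass the pin, for 3 to 10 N of downward push, and shuts when snapped round.
- hitch: Dark steel clevis fixed on the table, with a grey brace bar (towards +x) and a steel pin. Origin on the table, 29 mm out from the near cheek's face, under the pin; z up; pin level along y, free end to +y, 36 mm round head to -y. Pin 24 mm thick, centre line 75 mm and crown 87 mm above the table; cheek tops 95 mm above it. The brace and cheeks end where the pin comes out; below the pin it is open.
- pin_root (a point): Point on the pin's centre line 11 mm out from the near cheek's face, axes as hitch. The cross hole runs vertically right through the pin, 8 mm square, mouth on the crown. The pin has end play, not measured: the hole's middle lies 3 to 33 mm from this point towards +y. Find it by feel or by sight. The free end is 34 mm beyond the hole. The pin is tight in its bores (12 N to shift it).
- rack: Grey steel rack fixed on the table: a slotted plate 70 by 190 mm, its top 95 mm above the table, on two end posts. Origin on the table under its middle; its length is along y. Two slots 46 mm along x and 11 mm wide along y, at y = -50 mm and +50 mm; the hair pin hangs in one, the plain pin in the other (which is which varies). Things lift straight up out of it.
- plain_pin: Straight steel pin with a round 38 mm head 20 mm high, hanging in the other slot. Not to be touched. Origin at the underside of the head.
- nut: Bystander: round steel collar 40 mm across, 18 mm high, on the table near the robot. Origin under its middle.
- offcut: Bystander: square steel tube offcut 50 x 50 x 70 mm standing on the table beyond the middle. Origin under its middle.
- wrench: Bystander: spanner lying on the right of the table.
- spray: Bystander: spray can 54 mm across, 150 mm high, on the right. Origin under its middle.
- tin: Bystander: open aluminium tin 76 mm across, 90 mm high, at the far left. Origin under its middle.
- magnet: Bystander: flat red and steel welding magnet 90 x 60 x 18 mm on the left. Origin under its middle.
Not all that is in view belongs to the job. Leave any purple look-alike of the clip alone. Leave any green look-alike of the rack alone.

How it is judged:
By the outcome, as a careful person would: the job done as asked, in the order asked, and still so for the second after the job is handed in, with the robot touching nothing.
It also fails if it takes over 72 s, if anything falls off the work surface, if the arm or the gripper's body presses on something with over 40 N, if the wrist force passes 120 N, or if a joint passes its speed limit or range.

## Robot

A 7-joint arm with a two-finger parallel gripper is mounted at the origin on the work surface. World frame = base frame: x ahead of the robot, y to its left, z up, the work surface at z = 0. Lengths are in m, angles in rad, forces in N, time in s.
With the tool pointing down it reaches from about 0.375 to 0.925 m from the base axis. Payload 3.1 kg.
Tool frame: the origin (TCP) lies on the centre line of the jaws, within the pads' length; the fingertips stand 22 mm ahead of it and the grasp point (between the pads) lies 3 mm ahead of it (r.tcp_to_tips is the distance from the TCP to the fingertips, in m); z points along the fingers, y is the line along which they close (so a half turn about z gives the same grasp; the last joint's range is limited). The gripper opens to 85 mm and grips with 20 to 120 N. Pads are 22 mm wide; open, the fingers measure 114 mm over their backs; the gripper's body (76 mm by 85 mm) begins 54 mm behind the grasp point. The pads swing forward as they close: fully open they stand 13 mm farther back than shut.
Start: joints at [1.127, 0.383, 0.044, 1.598, -0.018, 1.161, -0.05], TCP at [0.22, -0.612, 0.253] pointing down, gripper open.
Joint ranges: [-2.61, 2.61], [-0.41, 2.15], [-1.48, 1.57], [0, 2.5], [-1.57, 4.71], [0.05, 1.97], [-2.85, 2.85]. Speed limits (rad/s): [2.79, 2.79, 3.14, 3.14, 3.14, 3.14, 3.14].

## Interface

Orientations are given as a rotation vector (axis times angle).
In Python, from station import r gives the robot as it stands.
- The arm moves only by the shell command python3 -m pendant 'ROWS' [FORCE]. ROWS is JSON, a list of rows, each an object with "dp": the shift along the tool's x, y, z in m, a list of three; "rotation": the turn, a rotation vector about the tool's x, y, z in degrees, a list of three; "claw": the finger opening in m, from 0 to 0.0854. In form: [{"dp": [x, y, z], "rotation": [ax, ay, az], "claw": claw}, ...]. A call has 1 to 10 rows; each row shifts and turns the commanded pose from where the row before left it, along the tool's axes as they then stand; what a row does not reach is not made up. A row lasts 1/10 s, in which the tool goes at most 50 mm and 8.59 degrees, less where a joint would pass 70% of its speed; a pose out of reach is approached as far as the arm can. A call with a gripper value outside its range is refused whole. The fingers move at their own pace and stop on an object; FORCE is the grip in N (left out, the last holds). Time passes only in rows, so rows that do not move let the fingers close. It gives the time, the measured TCP pose, the force, the opening and the grip force at its end, in the units of the state.
- r.state(): the state, without advancing time (a new reading comes with each control period).
- r.camera(name): name is "scene" or "top" or "wrist"; returns a dict with "image" (384x512x3 uint8, red, green, blue), "fx", "fy", "cx", "cy" (pixels), "world_to_cam" (4x4, takes a point from world to camera coordinates); the wrist camera has in their place "mount" (4x4, takes a point from camera to tool coordinates, whose origin is the TCP and whose axes are the flange's). Camera axes: x right, y up, looking along -z (the intrinsics and any distortion apply to the point x, -y, -z); pixel columns grow to the right and rows downward; lengths in m; the calibration is good to about 2 mm. A picture is of the moment at which its call begins: read the wrist's pose just before it. There is no depth.
- r.job_done(): hands the job in; it is judged then, once.
Trained networks look in the newest picture that a camera, given by its name, has taken for a name from the list of things; names that differ only in an ending like _2 or _b are one class to them, and where a whole thing is asked for, a point or a joint stands for the part that bears it (a point fixed in the world has none). Each returns a list of dicts, best first, with "score" (0 to 1); they miss things now and then, are a little off and sometimes report something else, mostly with a low value. They report only what shows in the picture. A call takes as long as a camera call. They do not tell look-alikes from the thing itself.
- r.trace(query, camera): "region" (384x512 bool, what is visible of it).
- r.spot_point(query, camera): "at" ([x, y, z] in m, in world coordinates, good to about 4 mm: a listed point, or the origin of a listed thing).
The state is a dict: "time_s": time; "qpos": joint angles; "dq": joint speeds; "effort": joint torques, N m; "tcp_pos": TCP position; "tcp_rot": TCP orientation; "force": force on the tool from outside, world axes, zero at the start; "torque": the same for the moment, N m; "opening": finger opening in m; "grip_force": force on a finger pad.
Only numpy, scipy, OpenCV 4.12 (cv2) and the standard library are available. Lean on these libraries where they do the work, as an engineer would, in place of code of your own. Each camera call takes 0.05 s, during which the arm holds its last target. There are 200 camera calls.

## Working session

There is one attempt and no reset: what is moved stays moved. The work goes in short steps, Python scripts to look and compute and a shell command to move; the robot and the scene stay as the last step left them, time stands still between calls to the robot, and variables do not carry over. Pictures are saved under pics/ and viewed, at most 10 in all, crops included, and the job is handed in when it is done.

```bash
mkdir -p pics
cat > h.py <<'E'
from station import r
import numpy as np, cv2
from scipy.spatial.transform import Rotation as R
def proj(c,p):
    p=np.r_[p,1]; q=c["world_to_cam"]@p
    return np.array([c["cx"]+c["fx"]*q[0]/-q[2], c["cy"]-c["fy"]*q[1]/-q[2]])
def ray(c,u,v):
    M=np.linalg.inv(c["world_to_cam"]); d=M[:3,:3]@np.array([(u-c["cx"])/c["fx"],-(v-c["cy"])/c["fy"],-1.]); return M[:3,3],d
def onz(c,u,v,z):
    o,d=ray(c,u,v); return o+d*(z-o[2])/d[2]
E
python3 - <<'E'
from h import *
s=r.state(); print(s['tcp_pos'],s['tcp_rot'],s['time_s'])
ims=[]
for n in("scene","top"):
    c=r.camera(n); ims.append(c["image"])
    print(n,{k:np.round(v,3).tolist() for k,v in c.items() if k!="image"})
    for q in("clip","grip","leg_tip","hitch","pin_root","rack","plain_pin","nut","offcut","spray","tin","magnet"):
        print(q,[(np.round(d["at"],3).tolist(),round(d["score"],2)) for d in r.spot_point(q,n)[:3]])
for n,i in zip("st",ims): cv2.imwrite(f"pics/{n}0.png",cv2.resize(i[:,:,::-1],(800,600),interpolation=cv2.INTER_CUBIC))
E
```

```text
[ 0.22002175 -0.61067781  0.25185816] [-3.09216077e+00 -5.40125042e-01  8.98569566e-04] 0.0
scene {'fx': 367.36, 'fy': 367.36, 'cx': 259.252, 'cy': 185.226, 'world_to_cam': [[-0.113, 0.993, 0.012, 0.093], [-0.863, -0.104, 0.495, 0.457], [0.493, 0.045, 0.869, -1.745], [0.0, 0.0, 0.0, 1.0]]}
clip [([0.559, -0.124, 0.096], 0.52), ([0.368, -0.174, 0.007], 0.49), ([0.529, -0.221, 0.096], 0.43)]
grip [([0.35, -0.17, 0.011], 0.53), ([0.534, -0.221, 0.114], 0.45)]
leg_tip [([0.421, -0.223, 0.002], 0.61), ([0.543, -0.173, -0.001], 0.59), ([0.526, -0.215, 0.024], 0.47)]
hitch [([0.659, -0.429, 0.002], 0.69), ([0.515, 0.175, 0.002], 0.57)]
pin_root [([0.516, 0.148, 0.079], 0.79), ([0.447, 0.481, 0.005], 0.25)]
rack [([0.541, -0.17, 0.0], 0.81), ([0.798, -0.236, 0.002], 0.69)]
plain_pin [([0.563, -0.123, 0.098], 0.5)]
nut [([0.421, -0.01, -0.002], 0.58), ([0.524, -0.215, 0.023], 0.53)]
offcut [([0.763, -0.031, -0.002], 0.83), ([0.525, -0.22, 0.069], 0.32)]
spray [([0.658, -0.428, 0.001], 0.67)]
tin [([0.665, 0.394, -0.001], 0.97)]
magnet [([0.449, 0.481, 0.003], 0.56)]
top {'fx': 362.444, 'fy': 362.444, 'cx': 263.697, 'cy': 192.963, 'world_to_cam': [[0.021, -1.0, -0.02, -0.003], [0.999, 0.02, 0.042, -0.58], [-0.042, -0.021, 0.999, -1.116], [0.0, 0.0, 0.0, 1.0]]}
clip [([0.37, -0.177, 0.01], 0.77), ([0.52, -0.218, 0.093], 0.53)]
grip [([0.537, -0.22, 0.11], 0.4)]
leg_tip [([0.422, -0.223, -0.001], 0.76)]
hitch [([0.511, 0.173, -0.001], 0.76)]
pin_root [([0.516, 0.154, 0.077], 0.72)]
rack [([0.543, -0.173, 0.001], 0.86), ([0.797, -0.232, -0.002], 0.57)]
plain_pin [([0.562, -0.126, 0.094], 0.71)]
nut [([0.419, -0.012, 0.001], 0.69)]
offcut [([0.763, -0.041, -0.0], 0.87)]
spray [([0.658, -0.432, 0.001], 0.56)]
tin [([0.662, 0.392, -0.002], 0.85), ([0.421, -0.014, -0.0], 0.43), ([0.511, 0.171, -0.002], 0.41)]
magnet [([0.446, 0.476, 0.001], 0.59), ([0.515, 0.175, -0.0], 0.5)]
```

View pics/s0.png

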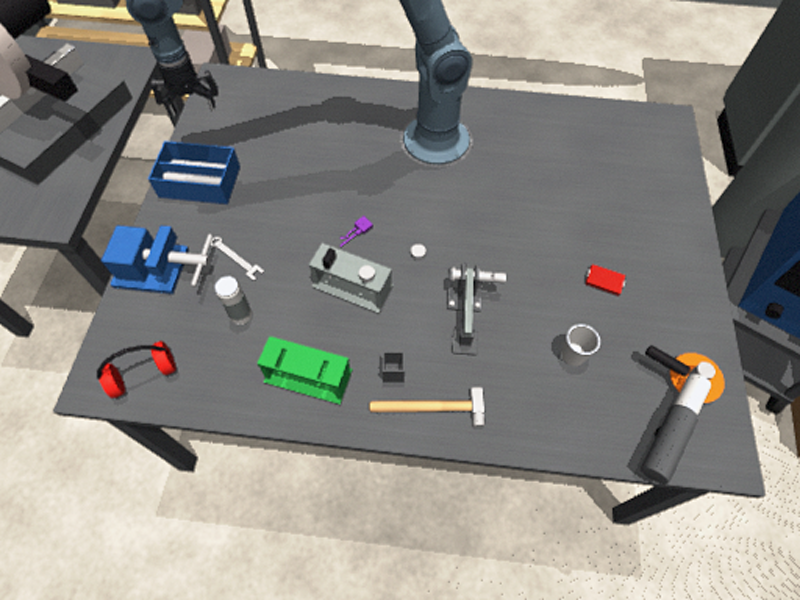

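View pics/t0.png

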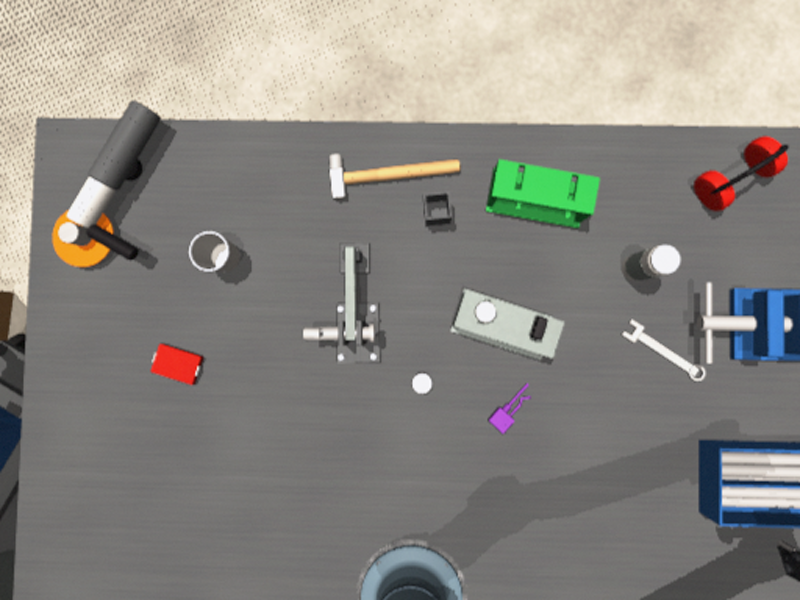

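The scene picture shows the grey rack at (350,275) with the black grip at (329,258). The top picture shows the grip at (538,328) and the hitch pin running from (303,333) to (375,335), free end to the left (+y). Next I'll get the yaws and the wrist camera mount.

```bash
cat >> h.py <<'E'
def wrist():
    s=r.state(); c=r.camera("wrist"); T=np.eye(4); T[:3,:3]=R.from_rotvec(s["tcp_rot"]).as_matrix(); T[:3,3]=s["tcp_pos"]
    c["world_to_cam"]=np.linalg.inv(T@c["mount"]); return c
def rect(c,q,n,z,k=0):
    m=r.trace(q,n)[k]["region"]; v,u=np.nonzero(m)
    P=np.array([onz(c,a,b,z)[:2] for a,b in zip(u,v)],np.float32)
    (ce,wh,a)=cv2.minAreaRect(P); return np.round(ce,4),np.round(wh,4),round(a,1)
def rel(p,yaw=None):
    "tool-axis shift from TCP to p (tool now)"
    s=r.state(); M=R.from_rotvec(s["tcp_rot"]); return M.inv().apply(np.array(p)-s["tcp_pos"])
E
python3 - <<'E'
from h import *
s=r.state(); M=R.from_rotvec(s["tcp_rot"]).as_matrix(); print("tool axes\n",M.round(3))
c=r.camera("top")
print("rack",rect(c,"rack","top",.095)); 
for d in r.trace("clip","top")+r.trace("hitch","top"): print(d["score"],d["region"].sum(),np.argwhere(d["region"]).mean(0))
im=c["image"]; print(im[205:220,335:355].sum(2))
w=r.camera("wrist"); print(w["mount"].round(3),w["fx"],w["cx"],w["cy"])
print("target rel",rel([.53,-.22,.33]))
a=cv2.resize(im[190:235,280:370,::-1],(800,400),interpolation=cv2.INTER_NEAREST);cv2.imwrite("pics/a.png",a)
a=cv2.resize(im[150:235,180:265,::-1],(600,600),interpolation=cv2.INTER_CUBIC);cv2.imwrite("pics/b.png",a)
E
```

```text
tool axes
 [[ 0.941  0.339  0.   ]
 [ 0.339 -0.941  0.   ]
 [ 0.    -0.    -1.   ]]
rack (array([ 0.7818, -0.2293]), array([0.1987, 0.1039]), 81.0)
0.56 1756 [199.14578588 225.63439636]
0.62 1710 [199.0619883  225.93625731]
0.41 589 [167.86587436 415.72835314]
[[602 602 605 607 612 612 402 190  96 141 198 200 190 190 186 374 567 595
  598 602]
 [604 606 604 609 609 614 319  97  61 174 200 193 192 183 164 488 585 596
  599 600]
 [608 607 608 612 606 531 263  78  92 187 199 194 187 183 162 546 594 596
  607 605]
 [614 611 610 610 608 408 196  94 134 191 197 188 181 173 239 549 596 597
  603 604]
 [606 609 610 614 610 339 162 155 182 196 196 191 182 168 330 559 600 598
  602 599]
 [609 614 611 611 534 254  72 149 192 200 193 183 181 167 472 582 602 596
  599 596]
 [609 610 609 578 444 202  39 124 196 195 187 177 172 242 550 594 599 597
  597 597]
 [606 602 607 545 372 192  94 155 192 193 180 179 154 276 553 598 597 596
  593 593]
 [600 608 601 493 262 151  97 184 195 184 171 174 162 444 580 596 602 598
  600 598]
 [602 607 602 472 216  77 123 186 198 185 177 176 195 551 604 606 601 605
  600 599]
 [607 609 606 560 272  44 101 154 175 176 166 161 339 567 605 606 604 607
  604 597]
 [608 606 612 587 346 239 197 119 114 136 145 158 492 595 607 605 602 599
  597 603]
 [602 609 610 590 495 358 286 179 257 303 256 309 568 609 608 603 604 595
  597 597]
 [603 611 607 605 592 523 497 369 379 399 372 395 577 609 608 605 606 592
  593 593]
 [612 609 608 607 607 613 607 547 524 529 526 532 595 606 606 606 604 598
  597 592]]
[[-0.     0.954  0.299  0.076]
 [ 1.     0.    -0.    -0.002]
 [-0.     0.299 -0.954 -0.12 ]
 [ 0.     0.     0.     1.   ]] 285.51574307635957 254.77997884775658 196.38801388932697
target rel [ 0.4240648  -0.26337275 -0.07674396]
```

View pics/b.png

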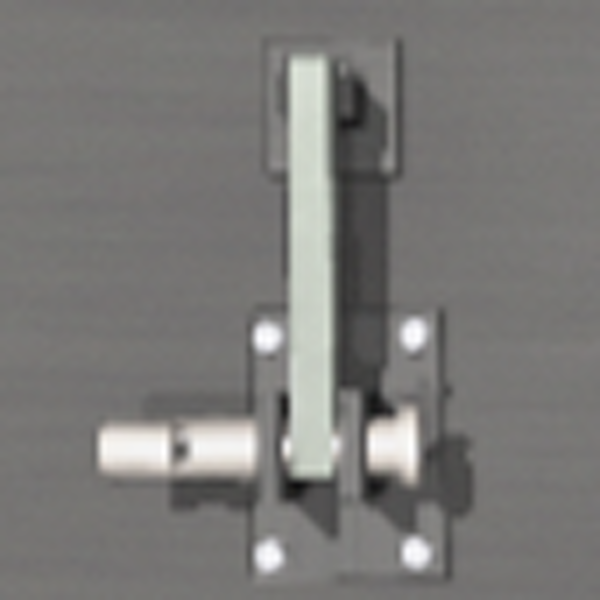

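The top crop shows the cross hole as a dark square at (179,448), about full pixel (205.4, 213.5). Now I'll move above the clip.

```bash
python3 -m pendant '[{"dp":[0.04,-0.025,-0.007],"rotation":[0,0,0],"claw":0.0854},{"dp":[0.04,-0.025,-0.007],"rotation":[0,0,0],"claw":0.0854},{"dp":[0.04,-0.025,-0.007],"rotation":[0,0,0],"claw":0.0854},{"dp":[0.04,-0.025,-0.007],"rotation":[0,0,0],"claw":0.0854},{"dp":[0.04,-0.025,-0.007],"rotation":[0,0,0],"claw":0.0854},{"dp":[0.04,-0.025,-0.007],"rotation":[0,0,0],"claw":0.0854},{"dp":[0.04,-0.025,-0.007],"rotation":[0,0,0],"claw":0.0854},{"dp":[0.04,-0.025,-0.007],"rotation":[0,0,0],"claw":0.0854},{"dp":[0.04,-0.025,-0.007],"rotation":[0,0,0],"claw":0.0854},{"dp":[0.03,-0.02,0],"rotation":[0,0,0],"claw":0.0854}]'; python3 -m pendant '[{"dp":[0,0,0],"rotation":[0,0,7.4],"claw":0.05},{"dp":[0,0,0],"rotation":[0,0,7.4],"claw":0.05},{"dp":[0,0,0],"rotation":[0,0,7.4],"claw":0.05},{"dp":[0,0,0],"rotation":[0,0,7.4],"claw":0.05},{"dp":[0,0,0],"rotation":[0,0,7.4],"claw":0.05},{"dp":[0,0,0],"rotation":[0,0,0],"claw":0.05},{"dp":[0,0,0],"rotation":[0,0,0],"claw":0.05}]'
python3 - <<'E'
from h import *
s=r.state(); print(s["tcp_pos"],R.from_rotvec(s["tcp_rot"]).as_matrix().round(3),s["force"],s["time_s"])
c=wrist()
for q in("clip","grip","leg_tip","rack","plain_pin","hitch","pin_root"): print(q,[(np.round(d["at"],3).tolist(),round(d["score"],2)) for d in r.spot_point(q,"wrist")[:3]])
cv2.imwrite("pics/w1.png",cv2.resize(c["image"][:,:,::-1],(800,600)))
E
```

```text
time_s: 2.55
tcp_pos: [0.5068, -0.2457, 0.318]
tcp_rot: [3.093, 0.545, 0.006]
force: [1.6, 1.0, 0.3]
opening: 0.0853
grip_force: 0.0
time_s: 3.25
tcp_pos: [0.5042, -0.2488, 0.3164]
tcp_rot: [3.107, -0.465, 0.0]
force: [0.4, 2.0, -0.1]
opening: 0.0499
grip_force: 0.0
[ 0.50420026 -0.24880074  0.31635785] [[ 0.956 -0.293  0.   ]
 [-0.293 -0.956 -0.   ]
 [ 0.     0.    -1.   ]] [ 0.44040477  1.98897995 -0.09384447] 3.25
clip [([0.367, -0.177, 0.005], 0.74), ([0.526, -0.215, 0.101], 0.68), ([0.533, -0.219, 0.115], 0.44)]
grip [([0.349, -0.173, 0.012], 0.92), ([0.533, -0.22, 0.114], 0.78)]
leg_tip [([0.426, -0.224, 0.0], 0.67)]
rack [([0.538, -0.167, 0.0], 0.74)]
plain_pin [([0.56, -0.127, 0.094], 0.59)]
hitch [([0.515, 0.176, -0.004], 0.94)]
pin_root []
```

View pics/w1.png

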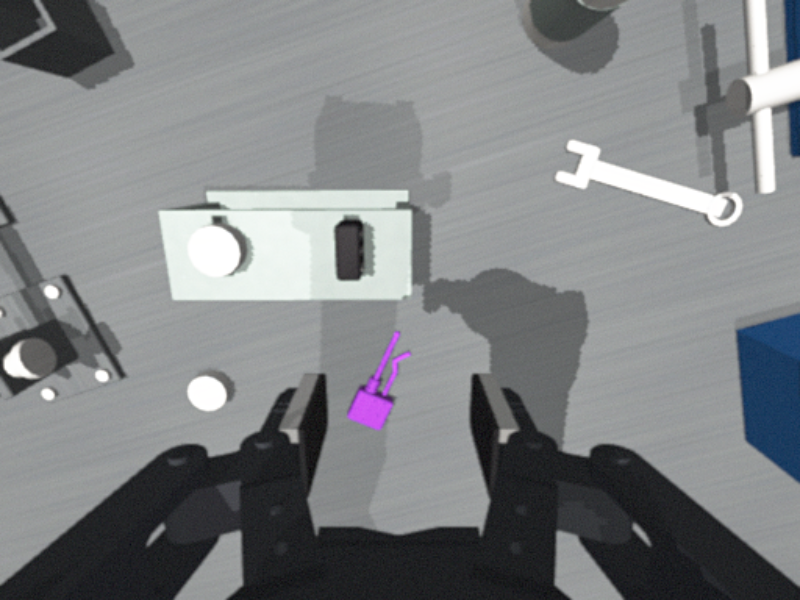

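The wrist view shows the rack plate's edges level, so the yaw matches. The grip is at (336–362, 219–281) and the purple look-alike is lying on the table.

Run:
```python
from h import *
c=wrist(); k=1.5625
g=cv2.cvtColor(c["image"],cv2.COLOR_RGB2GRAY)[125:195,205:245]
v,u=np.nonzero(g<75); print(u.min()+205,u.max()+205,v.min()+125,v.max()+125)
for z in(.095,.113,.131): print(z,onz(c,(u.min()+u.max())/2+205.5,(v.min()+v.max())/2+125.5,z))
for p in([.533,-.22,.131],[.533,-.22,.095]):
  for dx in(-.02,.02): 
    for dy in(-.009,.009): print(p[2],proj(c,np.array(p)+dx*np.array([.956,-.293,0])+dy*np.array([.293,.956,0])).round(1))
print(rel([.533,-.22,.125]))
```

```text
215 232 140 178
0.095 [ 0.52963331 -0.21679202  0.095     ]
0.113 [ 0.53210518 -0.21959615  0.113     ]
0.131 [ 0.53457705 -0.22240027  0.131     ]
0.131 [231.2 179.5]
0.131 [214.9 179.5]
0.131 [230.2 142.8]
0.131 [213.2 142.9]
0.095 [233.5 172.3]
0.095 [218.8 172.4]
0.095 [232.7 139.2]
0.095 [217.4 139.2]
[ 0.01900061 -0.03605593  0.19128945]
```

```bash
python3 -m pendant '[{"dp":[0.019,-0.036,0],"rotation":[0,0,0],"claw":0.05},{"dp":[0,0,0.035],"rotation":[0,0,0],"claw":0.05},{"dp":[0,0,0.035],"rotation":[0,0,0],"claw":0.05},{"dp":[0,0,0.035],"rotation":[0,0,0],"claw":0.05},{"dp":[0,0,0.025],"rotation":[0,0,0],"claw":0.05},{"dp":[0,0,0],"rotation":[0,0,0],"claw":0.05},{"dp":[0,0,0],"rotation":[0,0,0],"claw":0.05}]'
python3 - <<'E'
from h import *
print(rel([.533,-.2205,.125]))
c=wrist();cv2.imwrite("pics/w2.png",c["image"][:,:,::-1])
E
```

```text
time_s: 4.4
tcp_pos: [0.5331, -0.2201, 0.1865]
tcp_rot: [-3.106, 0.469, 0.001]
force: [0.7, 0.2, 0.2]
opening: 0.0497
grip_force: 0.0
[6.3191250e-05 4.0454447e-04 6.1463697e-02]
```

View pics/w2.png

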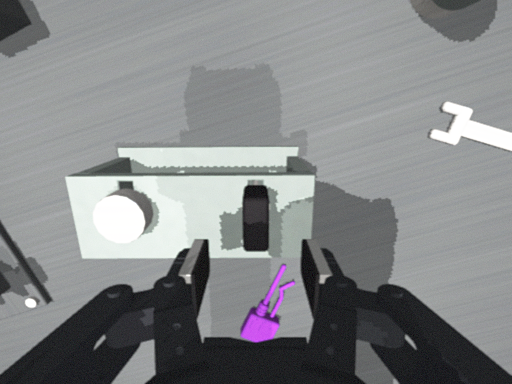

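The grip at (256,218) lies centred between the jaws. I'll descend and pinch.

```bash
python3 -m pendant '[{"dp":[0,0,0.02],"rotation":[0,0,0],"claw":0.05},{"dp":[0,0,0.02],"rotation":[0,0,0],"claw":0.05},{"dp":[0,0,0.0215],"rotation":[0,0,0],"claw":0.05},{"dp":[0,0,0],"rotation":[0,0,0],"claw":0.05},{"dp":[0,0,0],"rotation":[0,0,0],"claw":0.03},{"dp":[0,0,0],"rotation":[0,0,0],"claw":0.01},{"dp":[0,0,0],"rotation":[0,0,0],"claw":0.0},{"dp":[0,0,0],"rotation":[0,0,0],"claw":0.0},{"dp":[0,0,0],"rotation":[0,0,0],"claw":0.0},{"dp":[0,0,0],"rotation":[0,0,0],"claw":0.0}]' 50; python3 -m pendant '[{"dp":[0,0,0],"rotation":[0,0,0],"claw":0.0},{"dp":[0,0,0],"rotation":[0,0,0],"claw":0.0}]'
```

```text
time_s: 5.45
tcp_pos: [0.5347, -0.221, 0.1273]
tcp_rot: [3.105, -0.47, 0.007]
force: [-0.9, -1.0, 6.5]
opening: 0.0169
grip_force: 52.0
time_s: 5.65
tcp_pos: [0.5347, -0.221, 0.1273]
tcp_rot: [3.105, -0.47, 0.007]
force: [-0.1, -0.4, 6.4]
opening: 0.0173
grip_force: 52.0
```

```bash
python3 -m pendant '[{"dp":[0,0,-0.01],"rotation":[0,0,0],"claw":0.0},{"dp":[0,0,-0.02],"rotation":[0,0,0],"claw":0.0},{"dp":[0,0,-0.03],"rotation":[0,0,0],"claw":0.0},{"dp":[0,0,-0.03],"rotation":[0,0,0],"claw":0.0},{"dp":[0,0,-0.03],"rotation":[0,0,0],"claw":0.0},{"dp":[0,0,-0.03],"rotation":[0,0,0],"claw":0.0},{"dp":[0,0,0],"rotation":[0,0,0],"claw":0.0},{"dp":[0,0,0],"rotation":[0,0,0],"claw":0.0}]'
python3 - <<'E'
from h import *
c=r.camera("top"); im=c["image"]; g=cv2.cvtColor(im,cv2.COLOR_RGB2GRAY)
print(g[205:222,192:236])
w=wrist(); s=r.camera("scene"); 
for n in("scene","top","wrist"):
  for q in("clip","grip","leg_tip","hitch","pin_root"): print(n,q,[(np.round(d["at"],3).tolist(),round(d["score"],2)) for d in r.spot_point(q,n)[:3]])
p=proj(s,[.53,-.22,.2]).astype(int); q=cv2.resize(s["image"][p[1]-40:p[1]+40,p[0]-40:p[0]+40,::-1],(384,384),interpolation=cv2.INTER_CUBIC)
cv2.imwrite("pics/l.png",cv2.resize(np.hstack([q,w["image"][:,:,::-1]]),(800,343)))
E
```

```text
time_s: 6.45
tcp_pos: [0.5331, -0.2199, 0.2756]
tcp_rot: [3.106, -0.469, 0.002]
force: [0.5, 0.1, -0.6]
opening: 0.0171
grip_force: 52.3
[[118 116 117 119 118 118 117 117 118 110 109 110 111 111 110 110 110 110
  108 111 110 111 113  86 123 130 129 108 100 199 208 207 207 208 204 103
  110 109 107  66  51  53 118 126]
 [116 116 115 114 115 114 114 113 108 102 103 101 100 101 100 100 101 101
  100 103 103 101 102  81 114 124 130  82  48 195 209 207 206 207 203 103
  125 130 132  69  33  34  89 113]
 [117 118 117 117 117 117 117 116 107 102 101 103 102 102 104 101 102 101
  103 102 102 103 103  80 115 126 131  82  43 194 209 209 207 207 203 103
  113 127 136  70  32  33  51  87]
 [119 121 119 119 118 117 118 119 107 104 104 104 104 103 104 104 103 111
  112 111 106 104 103  91 122 128 132  85  42 194 209 206 208 208 204 104
  113 129 133  72  35  39  54  63]
 [120 120 117 131 130 129 129 129 122 118 122 123 119 132 136 140 142 145
  149 148 145 147 147 147 134 128 130  85  72 194 206 205 207 206 204 113
  130 130 133  74  85 135 148 148]
 [117 118 150 177 179 179 176 175 175 172 172 17
[... 2368 characters left out ...]
.42)]
scene hitch [([0.514, 0.176, 0.002], 0.73)]
scene pin_root [([0.518, 0.145, 0.076], 0.88)]
top clip [([0.37, -0.174, 0.01], 0.62), ([0.518, -0.213, 0.245], 0.49)]
top grip [([0.352, -0.169, 0.009], 0.51), ([0.533, -0.222, 0.258], 0.47)]
top leg_tip [([0.422, -0.223, -0.003], 0.8), ([0.522, -0.213, 0.17], 0.57), ([0.56, -0.131, 0.094], 0.17)]
top hitch [([0.513, 0.174, -0.001], 0.84)]
top pin_root [([0.515, 0.154, 0.077], 0.93)]
wrist clip [([0.523, -0.218, 0.247], 0.69), ([0.513, 0.177, -0.002], 0.43)]
wrist grip [([0.532, -0.219, 0.262], 0.89)]
wrist leg_tip [([0.525, -0.212, 0.169], 0.97)]
wrist hitch [([0.514, 0.174, -0.001], 0.95), ([0.657, -0.432, -0.003], 0.29)]
wrist pin_root []
```

View pics/l.png

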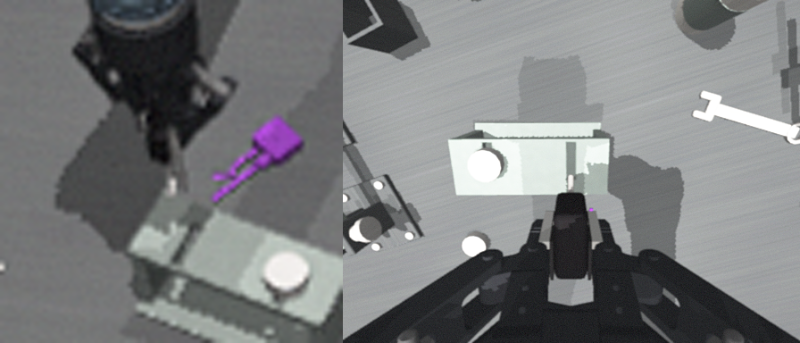

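The hair pin is held. The leg is on the tool −x side and its tip shows at (570,180) in the montage. Next I'll work out the hole and the pin axis.

```bash
cat > pin.py <<'E'
from h import *
c=r.camera("top"); g=cv2.cvtColor(c["image"],cv2.COLOR_RGB2GRAY).astype(float)
def cen(col):
    # edges at level 160 on pin (rows 204..222)
    p=g[204:222,col]; i=np.nonzero(p>165)[0]; a,b=i[0],i[-1]
    e0=a-1+(165-p[a-1])/(p[a]-p[a-1]); e1=b+(p[b]-165)/(p[b]-p[b+1]); return 204+(e0+e1)/2
A=[194.5+.5,cen(195)];cols=list(range(195,203))+list(range(208,215)); f=np.polyfit(cols,[cen(k) for k in cols],1)
for off in(0,.5):
  for u in(205.0,205.4): print(off,u,onz(c,u+off,np.polyval(f,u)+off,.087))
  print("end",onz(c,193.55+off,np.polyval(f,193.5)+off,.087))
a=onz(c,195,np.polyval(f,195),.08);b=onz(c,214,np.polyval(f,214),.08); print("pin yaw deg", np.degrees(np.arctan2(-(a-b)[0],(a-b)[1])))
E
python3 pin.py
```

```text
0 205.0 [0.51510778 0.1770713  0.087     ]
0 205.4 [0.51515275 0.17590401 0.087     ]
end [0.51381703 0.21050628 0.087     ]
0.5 205.0 [0.51368585 0.17557173 0.087     ]
0.5 205.4 [0.51373085 0.17440457 0.087     ]
end [0.51239433 0.20900289 0.087     ]
pin yaw deg 2.206370821834502
```

```bash
python3 -m pendant '[{"dp":[0,0,0],"rotation":[0,0,-6.4],"claw":0.0},{"dp":[0,0,0],"rotation":[0,0,-6.4],"claw":0.0},{"dp":[0,0,0],"rotation":[0,0,-6.4],"claw":0.0},{"dp":[0,-0.03,0],"rotation":[0,0,0],"claw":0.0},{"dp":[0,-0.035,0],"rotation":[0,0,0],"claw":0.0},{"dp":[0,-0.035,0],"rotation":[0,0,0],"claw":0.0},{"dp":[0,-0.035,0],"rotation":[0,0,0],"claw":0.0},{"dp":[0,-0.035,0],"rotation":[0,0,0],"claw":0.0},{"dp":[0,-0.035,0],"rotation":[0,0,0],"claw":0.0},{"dp":[0,-0.035,0],"rotation":[0,0,0],"claw":0.0}]';python3 -m pendant '[{"dp":[0,-0.035,0],"rotation":[0,0,0],"claw":0.0},{"dp":[0,-0.035,0],"rotation":[0,0,0],"claw":0.0},{"dp":[0,-0.035,0],"rotation":[0,0,0],"claw":0.0},{"dp":[0,-0.03,0],"rotation":[0,0,0],"claw":0.0},{"dp":[0,-0.015,0],"rotation":[0,0,0],"claw":0.0},{"dp":[0,0,0],"rotation":[0,0,0],"claw":0.0},{"dp":[0,0,0],"rotation":[0,0,0],"claw":0.0}]'
python3 - <<'E'
from h import *
s=r.state();print(s["force"],R.from_rotvec(s["tcp_rot"]).as_matrix().round(3))
print(rel([.522,.1763,.225]))
E
```

```text
time_s: 8.4
tcp_pos: [0.5244, 0.0212, 0.2751]
tcp_rot: [3.141, 0.055, 0.001]
force: [0.6, -0.2, -0.3]
opening: 0.0172
grip_force: 52.3
time_s: 9.1
tcp_pos: [0.5194, 0.169, 0.2747]
tcp_rot: [3.14, 0.055, -0.0]
force: [0.7, -1.5, -0.6]
opening: 0.0171
grip_force: 52.3
[ 0.71857744 -1.52216036 -0.58872986] [[ 0.999  0.035 -0.   ]
 [ 0.035 -0.999 -0.001]
 [-0.     0.001 -1.   ]]
[ 0.00290003 -0.00721246  0.04973935]
```

```bash
python3 -m pendant '[{"dp":[0.003,-0.007,0],"rotation":[0,0,0],"claw":0.0},{"dp":[0,0,0.015],"rotation":[0,0,0],"claw":0.0},{"dp":[0,0,0.015],"rotation":[0,0,0],"claw":0.0},{"dp":[0,0,0.012],"rotation":[0,0,0],"claw":0.0},{"dp":[0,0,0.008],"rotation":[0,0,0],"claw":0.0},{"dp":[0,0,0],"rotation":[0,0,0],"claw":0.0},{"dp":[0,0,0],"rotation":[0,0,0],"claw":0.0}]'
python3 - <<'E'
from h import *
w=wrist(); M=np.linalg.inv(w["world_to_cam"])
s=r.state(); T=R.from_rotvec(s["tcp_rot"]).as_matrix()
tip=s["tcp_pos"]+T@[-.008,0,.032+.072]
print("pred tip",tip,proj(w,tip),"hole px",proj(w,[.514,.176,.087]))
for q in("clip","grip","leg_tip","pin_root"): print(q,[(np.round(d["at"],3).tolist(),round(d["score"],2)) for d in r.spot_point(q,"wrist")[:3]])
p=proj(w,[.514,.176,.087]).astype(int); print(p)
x0=p[0]-64;y0=p[1]-40;print(x0,y0)
cv2.imwrite("pics/m.png",cv2.resize(w["image"][y0:y0+96,x0:x0+128,::-1],(800,600),interpolation=cv2.INTER_CUBIC))
E
```

```text
time_s: 9.8
tcp_pos: [0.522, 0.1768, 0.2245]
tcp_rot: [-3.141, -0.055, 0.001]
force: [0.7, 0.2, -0.8]
opening: 0.0168
grip_force: 52.2
pred tip [0.51442347 0.17677202 0.12111428] [256.11617239 211.37780383] hole px [256.73931485 199.25678295]
clip [([0.369, -0.175, 0.007], 0.91), ([0.514, 0.177, 0.198], 0.58)]
grip [([0.351, -0.173, 0.012], 0.98), ([0.519, 0.176, 0.213], 0.56), ([0.418, -0.013, 0.001], 0.29)]
leg_tip [([0.513, 0.179, 0.117], 0.59)]
pin_root [([0.514, 0.154, 0.074], 0.71), ([0.45, 0.479, 0.002], 0.26)]
[256 199]
192 159
```

View pics/m.png

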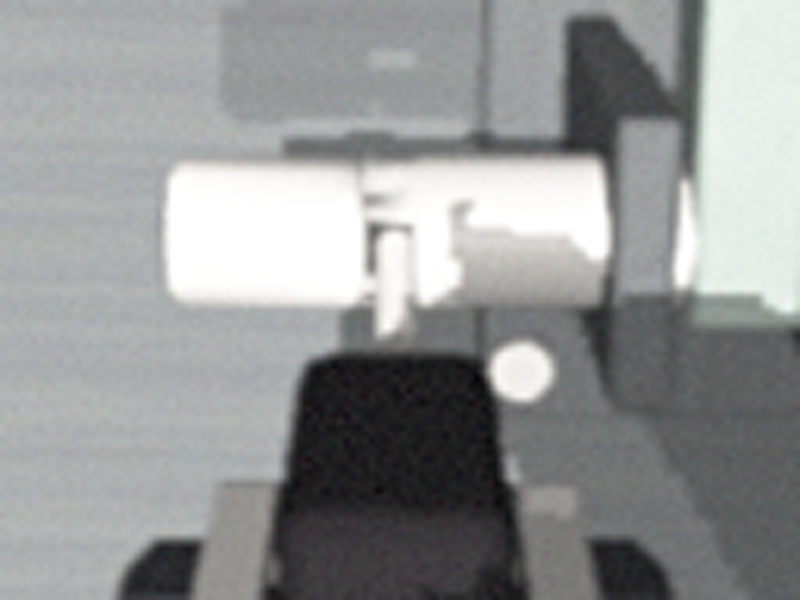

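The wrist crop shows the dark hole mouth at about (367–416, 222–275) with the hair pin's wire at u≈393, directly above it. I'll lower gently.

```bash
python3 -m pendant '[{"dp":[0,0,0.01],"rotation":[0,0,0],"claw":0.0},{"dp":[0,0,0.01],"rotation":[0,0,0],"claw":0.0},{"dp":[0,0,0.008],"rotation":[0,0,0],"claw":0.0},{"dp":[0,0,0],"rotation":[0,0,0],"claw":0.0},{"dp":[0,0,0],"rotation":[0,0,0],"claw":0.0}]'; python3 -m pendant '[{"dp":[0,0,0.003],"rotation":[0,0,0],"claw":0.0},{"dp":[0,0,0.003],"rotation":[0,0,0],"claw":0.0},{"dp":[0,0,0.002],"rotation":[0,0,0],"claw":0.0},{"dp":[0,0,0],"rotation":[0,0,0],"claw":0.0}]'
```

```text
time_s: 10.55
tcp_pos: [0.5216, 0.1767, 0.1961]
tcp_rot: [3.141, 0.055, -0.002]
force: [0.3, 0.4, -0.6]
opening: 0.0169
grip_force: 52.3
time_s: 10.95
tcp_pos: [0.5218, 0.1767, 0.1885]
tcp_rot: [3.141, 0.055, -0.001]
force: [-0.8, -0.3, -1.0]
opening: 0.0175
grip_force: 52.3
```

```bash
python3 -m pendant '[{"dp":[0,0,0.002],"rotation":[0,0,0],"claw":0.0},{"dp":[0,0,0.002],"rotation":[0,0,0],"claw":0.0},{"dp":[0,0,0],"rotation":[0,0,0],"claw":0.0}]'
```

```text
time_s: 11.25
tcp_pos: [0.5228, 0.1768, 0.1849]
tcp_rot: [-3.141, -0.055, -0.003]
force: [1.3, 0.1, -1.5]
opening: 0.0169
grip_force: 52.2
```

The tip is about 6 mm below the crown with no resistance, so it is in the hole.

```bash
python3 -m pendant '[{"dp":[0,0,0.003],"rotation":[0,0,0],"claw":0.0},{"dp":[0,0,0.003],"rotation":[0,0,0],"claw":0.0},{"dp":[0,0,0.003],"rotation":[0,0,0],"claw":0.0},{"dp":[0,0,0],"rotation":[0,0,0],"claw":0.0}]'; python3 -m pendant '[{"dp":[0,0,0.003],"rotation":[0,0,0],"claw":0.0},{"dp":[0,0,0.003],"rotation":[0,0,0],"claw":0.0},{"dp":[0,0,0],"rotation":[0,0,0],"claw":0.0}]'
```

```text
time_s: 11.65
tcp_pos: [0.5227, 0.1768, 0.1756]
tcp_rot: [-3.141, -0.055, -0.002]
force: [3.3, 0.7, -1.6]
opening: 0.0168
grip_force: 52.2
time_s: 11.95
tcp_pos: [0.5227, 0.1768, 0.1696]
tcp_rot: [-3.141, -0.055, -0.002]
force: [3.9, 0.3, -1.5]
opening: 0.0169
grip_force: 52.2
```

Side force is +3.9 N in x, so I'll shift 1 mm to +x and keep lowering.

```bash
python3 -m pendant '[{"dp":[0.001,0,0],"rotation":[0,0,0],"claw":0.0},{"dp":[0,0,0.003],"rotation":[0,0,0],"claw":0.0},{"dp":[0,0,0.003],"rotation":[0,0,0],"claw":0.0},{"dp":[0,0,0],"rotation":[0,0,0],"claw":0.0}]'; python3 -m pendant '[{"dp":[0,0,0.003],"rotation":[0,0,0],"claw":0.0},{"dp":[0,0,0.003],"rotation":[0,0,0],"claw":0.0},{"dp":[0,0,0],"rotation":[0,0,0],"claw":0.0}]'
```

```text
time_s: 12.35
tcp_pos: [0.523, 0.1768, 0.1633]
tcp_rot: [-3.141, -0.055, 0.0]
force: [2.9, 0.6, -1.4]
opening: 0.0173
grip_force: 52.2
time_s: 12.65
tcp_pos: [0.5236, 0.1769, 0.1579]
tcp_rot: [-3.141, -0.055, -0.002]
force: [3.1, 0.3, 0.6]
opening: 0.0171
grip_force: 52.6
```

```bash
python3 -m pendant '[{"dp":[0.0005,0,0.002],"rotation":[0,0,0],"claw":0.0},{"dp":[0,0,0.002],"rotation":[0,0,0],"claw":0.0},{"dp":[0,0,0.002],"rotation":[0,0,0],"claw":0.0},{"dp":[0,0,0],"rotation":[0,0,0],"claw":0.0}]'; python3 -m pendant '[{"dp":[0,0,0.002],"rotation":[0,0,0],"claw":0.0},{"dp":[0,0,0.002],"rotation":[0,0,0],"claw":0.0},{"dp":[0,0,0],"rotation":[0,0,0],"claw":0.0}]'
```

```text
time_s: 13.05
tcp_pos: [0.5247, 0.177, 0.1518]
tcp_rot: [-3.14, -0.055, -0.004]
force: [5.8, 0.3, -0.3]
opening: 0.017
grip_force: 52.3
time_s: 13.35
tcp_pos: [0.5247, 0.1768, 0.1475]
tcp_rot: [-3.14, -0.055, -0.004]
force: [7.1, 0.3, -2.1]
opening: 0.0167
grip_force: 52.2
```

```bash
python3 -m pendant '[{"dp":[0.0005,0,0.002],"rotation":[0,0,0],"claw":0.0},{"dp":[0,0,0.002],"rotation":[0,0,0],"claw":0.0},{"dp":[0,0,0.002],"rotation":[0,0,0],"claw":0.0},{"dp":[0,0,0],"rotation":[0,0,0],"claw":0.0}]'; python3 -m pendant '[{"dp":[0,0,0.002],"rotation":[0,0,0],"claw":0.0},{"dp":[0,0,0.002],"rotation":[0,0,0],"claw":0.0},{"dp":[0,0,0],"rotation":[0,0,0],"claw":0.0}]'
```

```text
time_s: 13.75
tcp_pos: [0.5236, 0.1767, 0.1402]
tcp_rot: [-3.141, -0.055, 0.001]
force: [5.6, 1.3, -4.4]
opening: 0.0171
grip_force: 51.7
time_s: 14.05
tcp_pos: [0.5231, 0.1767, 0.1365]
tcp_rot: [3.141, 0.056, -0.003]
force: [5.2, 0.1, -3.7]
opening: 0.0172
grip_force: 51.9
```

```bash
python3 -m pendant '[{"dp":[0,0,0.0015],"rotation":[0,0,0],"claw":0.0},{"dp":[0,0,0],"rotation":[0,0,0],"claw":0.0}]'; python3 -m pendant '[{"dp":[0,0,0.001],"rotation":[0,0,0],"claw":0.0},{"dp":[0,0,0],"rotation":[0,0,0],"claw":0.0}]';  python3 -m pendant '[{"dp":[0,0,0.001],"rotation":[0,0,0],"claw":0.0},{"dp":[0,0,0],"rotation":[0,0,0],"claw":0.0}]'
```

```text
time_s: 14.25
tcp_pos: [0.5232, 0.1768, 0.1357]
tcp_rot: [3.141, 0.055, -0.003]
force: [4.2, 0.8, -2.2]
opening: 0.0169
grip_force: 52.0
time_s: 14.45
tcp_pos: [0.5232, 0.1768, 0.135]
tcp_rot: [3.141, 0.055, -0.003]
force: [2.3, 0.9, -1.3]
opening: 0.0173
grip_force: 52.1
time_s: 14.65
tcp_pos: [0.5233, 0.1768, 0.1342]
tcp_rot: [3.141, 0.055, -0.003]
force: [1.1, 0.5, 0.3]
opening: 0.0173
grip_force: 52.5
```

```bash
python3 -m pendant '[{"dp":[0,0,0.001],"rotation":[0,0,0],"claw":0.0},{"dp":[0,0,0],"rotation":[0,0,0],"claw":0.0}]'; python3 -m pendant '[{"dp":[0,0,0.001],"rotation":[0,0,0],"claw":0.0},{"dp":[0,0,0],"rotation":[0,0,0],"claw":0.0}]'
python3 - <<'E'
from h import *
w=wrist();r.camera("top");r.camera("scene")
for n in("scene","top","wrist"):
  for q in("clip","grip","seat","leg_tip","pin_root"): print(n,q,[(np.round(d["at"],3).tolist(),round(d["score"],2)) for d in r.spot_point(q,n)[:3]])
s=r.camera("scene");a,b=proj(s,[.515,.177,.1]).astype(int)
cv2.imwrite("pics/z.png",np.hstack([cv2.resize(s["image"][b-32:b+32,a-32:a+32,::-1],(400,400),interpolation=cv2.INTER_CUBIC),cv2.resize(w["image"][130:258,192:320,::-1],(400,400),interpolation=cv2.INTER_CUBIC)]))
E
```

```text
time_s: 14.85
tcp_pos: [0.5234, 0.1768, 0.1339]
tcp_rot: [3.14, 0.055, -0.002]
force: [-0.5, -0.1, 5.0]
opening: 0.0173
grip_force: 53.1
time_s: 15.05
tcp_pos: [0.5236, 0.1769, 0.1337]
tcp_rot: [3.14, 0.055, -0.002]
force: [-1.4, -0.2, 8.8]
opening: 0.0169
grip_force: 53.7
scene clip [([0.367, -0.177, 0.005], 0.56), ([0.517, 0.175, 0.107], 0.43)]
scene grip [([0.351, -0.168, 0.009], 0.65), ([0.524, 0.174, 0.123], 0.41)]
scene seat [([0.384, -0.192, 0.004], 0.47), ([0.512, 0.176, 0.073], 0.39)]
scene leg_tip [([0.422, -0.221, 0.004], 0.54), ([0.516, 0.176, 0.103], 0.47), ([0.512, 0.182, 0.029], 0.45)]
scene pin_root [([0.515, 0.149, 0.076], 0.76)]
top clip [([0.37, -0.175, 0.012], 0.73)]
top grip [([0.353, -0.17, 0.011], 0.76), ([0.664, 0.392, -0.0], 0.23)]
top seat [([0.388, -0.196, 0.013], 0.59)]
top leg_tip [([0.423, -0.224, -0.004], 0.62), ([0.764, -0.039, -0.0], 0.6)]
top pin_root [([0.515, 0.151, 0.073], 0.83), ([0.51, 0.175, 0.0], 0.67)]
wrist clip [([0.514, 0.179, 0.108], 0.66)]
wrist grip [([0.521, 0.178, 0.126], 0.97)]
wrist seat []
wrist leg_tip [([0.516, 0.181, 0.028], 0.88)]
wrist pin_root [([0.516, 0.153, 0.075], 0.59)]
```

View pics/z.png

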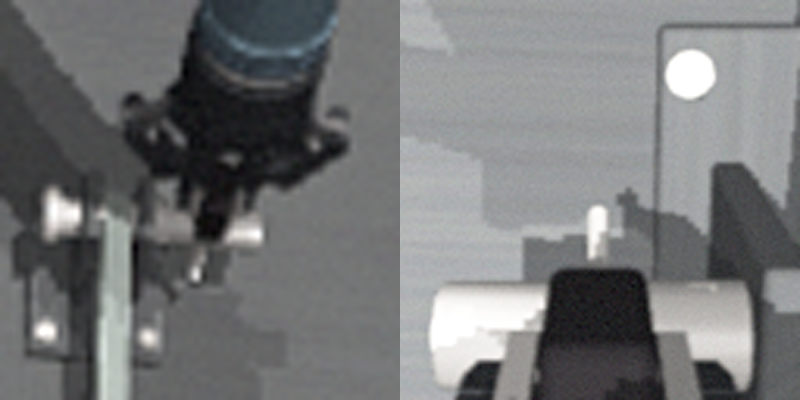

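The left crop shows the leg and bow end below the pin at (197,265). The hair pin stopped solidly at the expected height with 8.8 N on it, so the coil is on the crown. I'll relieve the push, release and rise.

```bash
python3 -m pendant '[{"dp":[0,0,-0.0015],"rotation":[0,0,0],"claw":0.0},{"dp":[0,0,0],"rotation":[0,0,0],"claw":0.0}]' 20; python3 -m pendant '[{"dp":[0,0,0],"rotation":[0,0,0],"claw":0.02},{"dp":[0,0,0],"rotation":[0,0,0],"claw":0.04},{"dp":[0,0,0],"rotation":[0,0,0],"claw":0.05},{"dp":[0,0,0],"rotation":[0,0,0],"claw":0.05},{"dp":[0,0,0],"rotation":[0,0,0],"claw":0.05}]'; python3 -m pendant '[{"dp":[0,0,-0.02],"rotation":[0,0,0],"claw":0.05},{"dp":[0,0,-0.03],"rotation":[0,0,0],"claw":0.05},{"dp":[0,0,-0.04],"rotation":[0,0,0],"claw":0.05},{"dp":[-0.04,0,-0.04],"rotation":[0,0,0],"claw":0.05},{"dp":[-0.04,0,0],"rotation":[0,0,0],"claw":0.05},{"dp":[0,0,0],"rotation":[0,0,0],"claw":0.05},{"dp":[0,0,0],"rotation":[0,0,0],"claw":0.05}]'
python3 - <<'E'
from h import *
w=wrist();s=r.camera("scene")
for n in("scene","wrist"):
  for q in("clip","grip","leg_tip"): print(n,q,[(np.round(d["at"],3).tolist(),round(d["score"],2)) for d in r.spot_point(q,n)[:3]])
a,b=proj(s,[.515,.177,.1]).astype(int);u,v=proj(w,[.515,.177,.1]).astype(int);print(u,v)
v=max(v,64)
cv2.imwrite("pics/y.png",np.hstack([cv2.resize(s["image"][b-32:b+32,a-32:a+32,::-1],(400,400),interpolation=cv2.INTER_CUBIC),cv2.resize(w["image"][v-64:v+64,u-64:u+64,::-1],(400,400),interpolation=cv2.INTER_CUBIC)]))
E
```

```text
time_s: 16.2
tcp_pos: [0.5234, 0.1769, 0.134]
tcp_rot: [3.141, 0.055, -0.002]
force: [0.1, -1.2, 4.5]
opening: 0.0175
grip_force: 52.7
time_s: 16.7
tcp_pos: [0.5238, 0.1768, 0.1335]
tcp_rot: [3.141, 0.055, -0.001]
force: [-0.5, -0.6, -0.4]
opening: 0.0505
grip_force: 0.0
time_s: 17.4
tcp_pos: [0.4479, 0.1741, 0.2592]
tcp_rot: [3.14, 0.057, 0.001]
force: [-0.3, -0.1, -0.3]
opening: 0.0501
grip_force: 0.0
scene clip [([0.366, -0.174, 0.009], 0.69), ([0.52, 0.176, 0.103], 0.5)]
scene grip [([0.351, -0.168, 0.011], 0.57), ([0.528, 0.176, 0.118], 0.55)]
scene leg_tip [([0.508, 0.178, 0.032], 0.54), ([0.42, -0.222, 0.004], 0.4)]
wrist clip [([0.368, -0.174, 0.007], 0.92), ([0.52, 0.176, 0.108], 0.91)]
wrist grip [([0.528, 0.176, 0.12], 0.75), ([0.349, -0.173, 0.011], 0.6), ([0.514, 0.178, -0.0], 0.4)]
wrist leg_tip []
255 116
```

View pics/y.png

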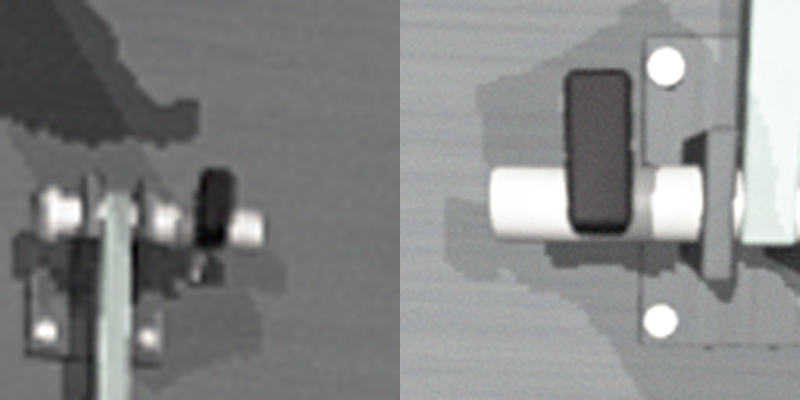

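The picture shows the hair pin standing through the hitch pin with its grip on top at (600,150). It leans slightly within the hole's clearance, and the reported seat point is at z≈0.075. The gripper is clear.

```bash
python3 -c "
from station import r
print(r.state()['force'],r.job_done())"
```

```text
the job is handed in; nothing more can be done
[ 0.41838717  0.08605969 -0.33868446] None
```

The hair pin's leg went down through the cross hole, the bow snapped round the pin and the coil came to rest on the crown; I let go, backed the gripper clear and handed the job in at about 17.5 s.

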